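# Empty the cassette sealer's catch tray into the docked tote

## Task

Stop the cassette sealer by pulling its lever over to the robot's side; then take the push stick and, with the stick and not with the fingers, nudge the tote gently along its dock in small taps until it has met the hidden stop under the hood and pressed its sprung plate in, and lay the stick back on its rubber rest. Collect every finished cassette from the catch tray (or wherever it has ended up) into the tote, laid flat in one square pile with edges flush and long sides together. Only when all are piled, start the sealer again by pushing the lever fully away from the robot; leave the beaker, jar and bottle where they are.

Things in the scene. Friction and masses are not known exactly. Their poses are not given: they have to be found in the camera images.
- lever (a joint): angle of the sealer's black toggle lever (rad): 0 = leaning towards the robot (-x of the sealer), sealer stopped; 1.0 = leaning away (+x), sealer running. It pivots about the sealer's y axis and stays where it is left; about 0.5 is upright. Moves with a light push on the tip
- lever_tip (a point): centre of the 26 mm ball at the upper end of the toggle lever, 70 mm from its pivot; it moves about 70 mm along the sealer's x from one end position to the other. The lever stands on the sealer's grey 40 mm high deck beside the catch tray, about 65 mm in front of the tall blue body (220 mm high)
- sealer: the fixed sealer with its flat aluminium catch tray. Origin: centre of the tray, at bench height; tray 350 mm (x) by 224 mm (y), its floor 6 mm above the bench, with a low lip standing 6 mm above that floor on the two x sides and the +y side. The grey deck (40 mm high) begins 112 mm to -y and the blue body 232 mm to -y of the origin
- dock: fixed tote dock: two straight 10 mm high aluminium rails along its y axis, 166 mm apart inside, running 300 mm to -y from the hood. Origin: on the bench, midway between the rails, in the plane of the hood's mouth; +y points into the hood. The hood is 186 mm wide, 62 mm high, 116 mm deep, open towards -y with 56 mm of headroom
- tote: loose grey open tote, 160 mm (x) by 180 mm (y) by 38 mm high, walls and floor 4 mm thick, about 0.45 kg, sliding under a push of a few newtons, standing on the bench between the rails. Origin: centre of its underside; its y axis lies along the dock's. It starts with its leading wall 35 to 90 mm short of the hood's mouth and slides along the dock's y
- stop (a joint): travel (m) of the spring plate hidden in the hood, which the tote's leading wall meets: 0 = not touched, 0.006 = pressed fully in, against the hard stop. Its spring is light (under 1 N), so the tote stays where it is left. The free plate stands 25 to 50 mm behind the hood's mouth, differently each time, and cannot be seen
- stick_mid (a point): centre of the push stick: a straight white plastic bar with grey grip rings 90 x 28 x 28 mm, 80 g, its x axis along its length. It starts lying on the rest; its end faces are flat and are what pushes the tote
- rest: fixed flat black rubber rest for the stick, 140 mm (x) by 70 mm (y) by 4 mm thick. Origin: centre of its underside
- cassette0_mid (a point): centre of a sealed sample cassette: a flat white plastic box with a grey seam, 64 mm (x) by 46 mm (y) by 20 mm (z), about 60 g (three to five are present, all alike; absent ones read None)
- cassette1_mid (a point): centre of a sealed sample cassette: a flat white plastic box with a grey seam, 64 mm (x) by 46 mm (y) by 20 mm (z), about 60 g (three to five are present, all alike; absent ones read None)
- cassette2_mid (a point): centre of a sealed sample cassette: a flat white plastic box with a grey seam, 64 mm (x) by 46 mm (y) by 20 mm (z), about 60 g (three to five are present, all alike; absent ones read None)
- cassette3_mid (a point): centre of a sealed sample cassette: a flat white plastic box with a grey seam, 64 mm (x) by 46 mm (y) by 20 mm (z), about 60 g (three to five are present, all alike; absent ones read None)
- cassette4_mid (a point): centre of a sealed sample cassette: a flat white plastic box with a grey seam, 64 mm (x) by 46 mm (y) by 20 mm (z), about 60 g (three to five are present, all alike; absent ones read None)
- beaker: bystander: loose glass beaker, 72 mm wide, 85 mm high, origin under its centre
- jar: bystander: loose amber jar with a black cap, 56 mm wide, 85 mm high, origin under its centre
- reagent: bystander: loose white bottle, 66 mm wide, 130 mm high, origin under its centre
Not all that is in view belongs to the job. Leave any orange look-alike of the part that bears cassette4_mid alone.

How it is judged:
By the outcome, as a careful person would: the job done as asked, in the order asked, and still so for the second after the job is handed in, with the robot touching nothing.
Of cassette0, cassette1, cassette2, cassette3, cassette4 only 3 to 5 are there at a start; the rules pass over those that are not, and their reading is None.
At some moment in a run one of cassette0, cassette1, cassette2, cassette3, cassette4, stick may be knocked a few centimetres aside while the robot is not near it.
Once in a run the grip may slacken for a moment while it holds something.
It also fails if it takes over 210 s, if anything falls off the work surface, if the arm or the gripper's body presses on something with over 40 N, if the wrist force passes 120 N, or if a joint passes its speed limit or range.

## Robot

A 6-joint arm with a two-finger parallel gripper is mounted at the origin on the work surface. World frame = base frame: x ahead of the robot, y to its left, z up, the work surface at z = 0. Lengths are in m, angles in degrees, forces in N, time in s.
With the tool pointing down it reaches from about 0.325 to 0.85 m from the base axis. Payload 15.5 kg.
Tool frame: the origin (TCP) lies midway between the tips of the shut fingers; the grasp point (between the pads) lies 19 mm behind it; z points along the fingers, y is the line along which they close (so a half turn about z gives the same grasp; the last joint's range is limited). The gripper opens to 91 mm and grips with 3 to 60 N. Pads are 32 mm wide; open, the fingers measure 118 mm over their backs; the gripper's body (76 mm by 178 mm) begins 60 mm behind the grasp point.
Start: joints at [-71.075, 28.281, 77.091, -0, 74.628, -5.472], TCP at [0.258, -0.569, 0.214] pointing down, gripper open.
Joint ranges: [-166.48, 166.48], [-47.26, 123.95], [12.59, 153.08], [-70.14, 250.14], [6.76, 159.57], [-176.63, 176.63]. Speed limits (degrees/s): [108.29, 108.29, 147.25, 172.46, 172.46, 172.46].

## Interface

Orientations are given as a 3x3 rotation matrix whose columns are the frame's x, y, z axes.
In Python, from bench import ctrl gives the robot as it stands. The module is installed in compiled form; this text tells all that it offers. Calls block until the motion is done:
- ctrl.goto(position, orientation): joint-space move of the TCP to a pose.
- ctrl.move_l(position, vel=0.15, ori=None, contact_N=None): straight line of the TCP; ori=None keeps the orientation; vel is the mean speed in m/s. With contact_N (N) it stops when the force on the tool has changed by that much, and returns True; else False.
- ctrl.movej(angles): joint-space move.
- ctrl.command_gripper(opening): opening from 0.0 (shut) to 1.0 (fully open); the grip force is fixed at half the most; returns when the fingers have stopped.
- ctrl.sleep(seconds).
- ctrl.ik(position, orientation): joint angles nearest the present ones, or None.
- ctrl.read_camera(name): name is "scene" or "top" or "wrist"; returns the picture (420x560x3 uint8, blue, green, red); there is no depth.
- ctrl.camera_params(name): a dict with "fx", "fy", "cx", "cy" (pixels), "D" ([k1, k2, p1, p2, k3] as OpenCV has them; the pictures are not rectified), "pose" (4x4, takes a point from camera to world coordinates); the wrist camera has in their place "T_tool_cam" (4x4, takes a point from camera to tool coordinates, whose origin is the TCP and whose axes are the flange's). Camera axes: x right, y up, looking along -z (the intrinsics and any distortion apply to the point x, -y, -z); pixel columns grow to the right and rows downward; lengths in m; the calibration is good to about 2 mm. A picture is of the moment at which its call begins: read the wrist's pose just before it. camera_params takes no time and is no camera call.
A pose or a line that the arm cannot do raises ctrl.MotionError and nothing moves.
- ctrl.sign_off(): hands the job in; it is judged then, once.
Readings, each from a call of its own:
- ctrl.current_t(): time.
- ctrl.current_q(): joint angles.
- ctrl.current_dq(): joint speeds.
- ctrl.current_effort(): joint torques, N m.
- ctrl.current_tool_pos(): TCP position.
- ctrl.current_eef_rot(): TCP orientation.
- ctrl.current_contact_force(): force on the tool from outside, world axes, zero at the start.
- ctrl.current_wrist_torque(): the same for the moment, N m.
- ctrl.current_grip_width(): opening from 0.0 (shut) to 1.0 (fully open).
- ctrl.current_grasp_force(): force on a finger pad.
Only numpy, scipy, OpenCV 4.12 (cv2) and the standard library are available. Lean on these libraries where they do the work, as an engineer would, in place of code of your own. Each camera call takes 0.05 s, during which the arm holds its last target. There are 200 camera calls.

## Working session

There is one attempt and no reset: what is moved stays moved. The work goes in short steps, each a Python script; the robot and the scene stay as the last script left them, time stands still between calls to the robot, and variables do not carry over. Pictures are saved under pics/ and viewed, at most 14 in all, crops included, and the job is handed in when it is done.

```bash
mkdir -p pics; cat > h.py <<'E'
import numpy as np, cv2
from bench import ctrl
def cam(name):
    p=ctrl.camera_params(name)
    K=np.array([[p["fx"],0,p["cx"]],[0,p["fy"],p["cy"]],[0,0,1.]]); D=np.array(p["D"],float)
    if "pose" in p: T=np.array(p["pose"])
    else:
        W=np.eye(4); W[:3,:3]=ctrl.current_eef_rot(); W[:3,3]=ctrl.current_tool_pos(); T=W@np.array(p["T_tool_cam"])
    return K,D,T
def shot(name,fn=None):
    c=cam(name); im=np.array(ctrl.read_camera(name)).copy()
    if fn: cv2.imwrite("pics/"+fn,im)
    return im,c
def ray(px,c,z):
    K,D,T=c; u=cv2.undistortPoints(np.array(px,float).reshape(-1,1,2),K,D).reshape(-1,2)
    d=np.c_[u[:,0],-u[:,1],-np.ones(len(u))]@T[:3,:3].T
    o=T[:3,3]; return o+d*((z-o[2])/d[:,2])[:,None]
def proj(P,c):
    K,D,T=c; p=(np.array(P,float).reshape(-1,3)-T[:3,3])@T[:3,:3]; p=p*[1,-1,-1]
    return cv2.projectPoints(p,np.zeros(3),np.zeros(3),K,D)[0].reshape(-1,2)
def R(yaw): # tool down; tool y (closing) at yaw degrees from world x
    a=np.radians(yaw); y=np.array([np.cos(a),np.sin(a),0]); z=np.array([0,0,-1.]); return np.c_[np.cross(y,z),y,z]
E
python3 - <<'E'
from h import *
np.set_printoptions(precision=3,suppress=True)
for n in("scene","top"):
    im,c=shot(n,n+"0.png"); print(n,c[0][0,0],c[1],c[2][:3])
print(ctrl.current_eef_rot(),ctrl.current_t())
print(ctrl.camera_params("wrist")["T_tool_cam"])
E
```

```text
scene 399.8006527433031 [-0.118  0.     0.     0.     0.   ] [[ 0.728 -0.423  0.54   1.027]
 [ 0.686  0.464 -0.56  -0.588]
 [-0.014  0.778  0.628  0.75 ]]
top 452.56834553830083 [-0.126  0.     0.     0.     0.   ] [[-0.027  0.997 -0.077  0.388]
 [-1.    -0.026  0.01   0.023]
 [ 0.008  0.077  0.997  1.329]]
[[ 0.911  0.413 -0.   ]
 [ 0.413 -0.911  0.001]
 [ 0.    -0.001 -1.   ]] 0.1
[[ 0.001  0.957  0.289  0.081]
 [ 1.    -0.001 -0.001 -0.   ]
 [-0.     0.289 -0.957 -0.171]
 [ 0.     0.     0.     1.   ]]
```

View pics/scene0.png

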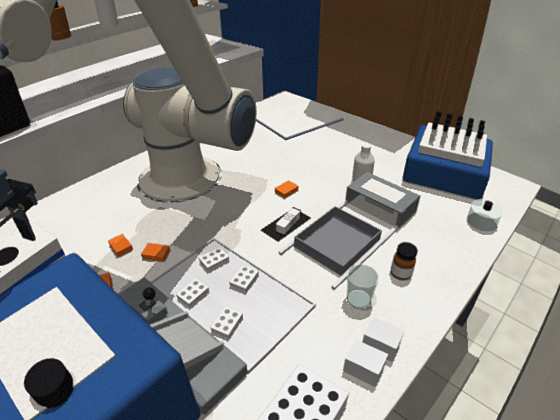

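View pics/top0.png

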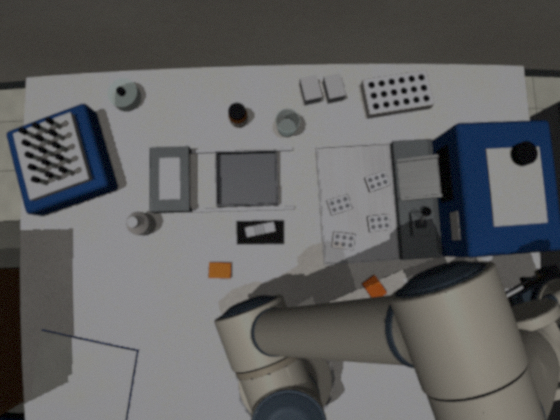

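```bash
python3 - <<'E'
from h import *
np.set_printoptions(precision=3,suppress=True)
im=cv2.imread("pics/top0.png"); c=cam("top"); s=cam("scene"); si=cv2.imread("pics/scene0.png")
print("tray corners",ray([(316,148),(324,263),(391,144)],c,.006))
print("cass",ray([(340,205),(376,181),(378,222),(343,240)],c,.026), ray([(191,292),(214,259),(243,278),(227,321)],s,.026))
print("hood top",ray([(150,148),(189,147),(190,211),(150,212)],c,.062))
print("tote rim",ray([(217,152),(280,152),(217,207),(280,207)],c,.038))
print("rest/stick",ray([(260,232)],c,.004),ray([(260,229)],c,.032))
# lever two-view
def tri(a,b):
    ps=[]
    for px,cc in((a,c),(b,s)):
        p0=ray([px],cc,0)[0];o=cc[2][:3,3];d=(p0-o)/np.linalg.norm(p0-o);ps.append((o,d))
    A=sum(np.eye(3)-np.outer(d,d) for o,d in ps);B=sum((np.eye(3)-np.outer(d,d))@o for o,d in ps);return np.linalg.solve(A,B)
print("lever",tri((426,211),(149,294)))
print("white blocks",ray([(311,90),(334,88)],c,.026),"bystanders",ray([(289,124),(237,114),(138,222)],c,.06))
a=cv2.resize(im[130:270,140:460],None,fx=2.4,fy=2.4,interpolation=3)
b=cv2.resize(si[180:350,90:330],None,fx=1.4,fy=1.4,interpolation=3)
w=max(a.shape[1],b.shape[1]); o=np.zeros((a.shape[0]+b.shape[0],w,3),np.uint8); o[:a.shape[0],:a.shape[1]]=a; o[a.shape[0]:,:b.shape[1]]=b
cv2.imwrite("pics/crop1.png",o); print(o.shape)
E
```

```text
tray corners [[ 0.681 -0.111  0.006]
 [ 0.34  -0.123  0.006]
 [ 0.689 -0.338  0.006]]
cass [[ 0.507 -0.173  0.026]
 [ 0.575 -0.282  0.026]
 [ 0.455 -0.282  0.026]
 [ 0.405 -0.178  0.026]] [[ 0.46  -0.293  0.026]
 [ 0.417 -0.186  0.026]
 [ 0.518 -0.179  0.026]
 [ 0.583 -0.289  0.026]]
hood top [[0.682 0.37  0.062]
 [0.681 0.257 0.062]
 [0.498 0.256 0.062]
 [0.498 0.37  0.062]]
tote rim [[ 0.67   0.18   0.038]
 [ 0.665 -0.003  0.038]
 [ 0.509  0.182  0.038]
 [ 0.505  0.001  0.038]]
rest/stick [[0.436 0.061 0.004]] [[0.443 0.06  0.032]]
lever [ 0.476 -0.395  0.121]
white blocks [[ 0.854 -0.101  0.026]
 [ 0.859 -0.17   0.026]] bystanders [[ 0.741 -0.031  0.06 ]
 [ 0.775  0.118  0.06 ]
 [ 0.471  0.406  0.06 ]]
(574, 768, 3)
```

View pics/crop1.png

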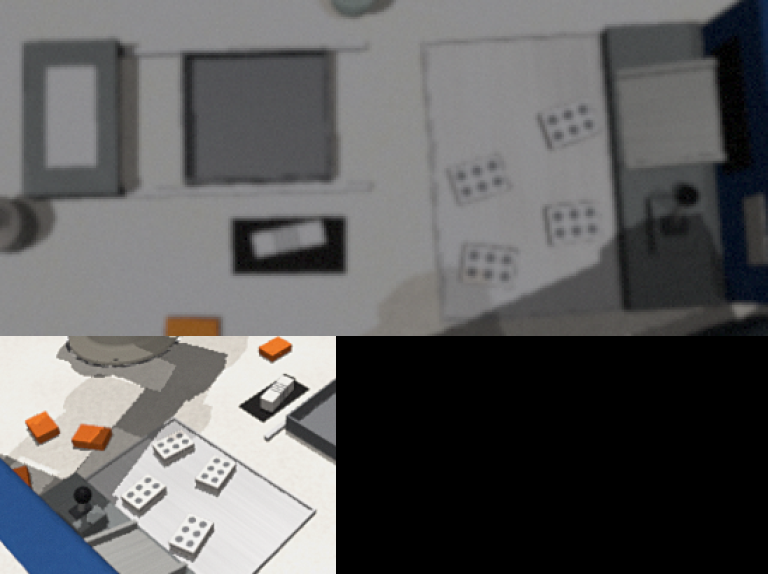

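Crop: four white dotted cassettes in the tray (top image px (340,205), (376,181), (378,222), (343,240)). Two plain white blocks at (311,90) and (334,88), plus the orange pieces, are the look-alikes to leave. The lever ball is at (426,210), leaning away; the stick is on its rest at (260,229).

```bash
python3 - <<'E'
from h import *
np.set_printoptions(precision=3,suppress=True)
p=ctrl.current_tool_pos(); ctrl.move_l([p[0],p[1],.42])
ctrl.command_gripper(0)
print(ctrl.ik([.52,-.387,.4],R(0)),ctrl.ik([.52,-.387,.4],R(180)))
ctrl.goto([.52,-.387,.35],R(0))
ctrl.move_l([.522,-.387,.2]); print(ctrl.move_l([.522,-.387,.11],vel=.08,contact_N=8))
print(ctrl.move_l([.445,-.389,.11],vel=.06,contact_N=20),ctrl.current_tool_pos(),ctrl.current_contact_force())
print(ctrl.move_l([.415,-.390,.11],vel=.03,contact_N=10),ctrl.current_tool_pos(),ctrl.current_contact_force())
x,y,z=ctrl.current_tool_pos(); ctrl.move_l([x+.03,y,z]); ctrl.move_l([x+.03,y,.35])
ctrl.goto([.45,-.05,.40],R(0))
im,_=shot("scene","s1.png"); im2,_=shot("top","t1.png")
a=cv2.resize(im[180:350,90:330],None,fx=2,fy=2,interpolation=3)
cv2.imwrite("pics/crop2.png",a); print(ctrl.current_t())
E
```

```text
[-41.933  24.365  55.38   -0.    100.255 -41.933] [-41.933  24.365  55.38   -0.    100.255 138.067]
False
False [ 0.445 -0.389  0.11 ] [ 0.333 -0.459  0.237]
True [ 0.436 -0.389  0.11 ] [ 6.348  0.861 -0.247]
12.1
```

View pics/crop2.png

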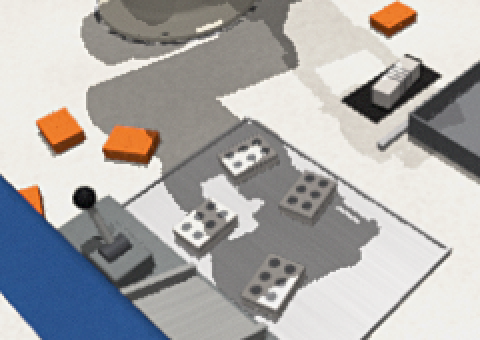

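Lever at (85,197) in the crop now leans to the robot's side. Next is the stick.

```bash
python3 - <<'E'
from h import *
np.set_printoptions(precision=3,suppress=True)
ctrl.goto([.47,.10,.30],R(0)); ctrl.command_gripper(.6)
im,c=shot("wrist","w1.png"); np.save("w1.npy",np.array([c[0],c[2][:3,:3]*0+c[2][:3,:3]])); 
import pickle; pickle.dump(c,open("w1.pkl","wb"))
print(c[0][0,0],c[1]); print(proj([[.443,.06,.032],[.59,.09,.038],[.59,.256,.062]],c))
E
```

```text
339.2561084015119 [-0.037  0.     0.     0.     0.   ]
[[254.847 194.06 ]
 [367.153 173.244]
 [383.873  30.565]]
```

View pics/w1.png

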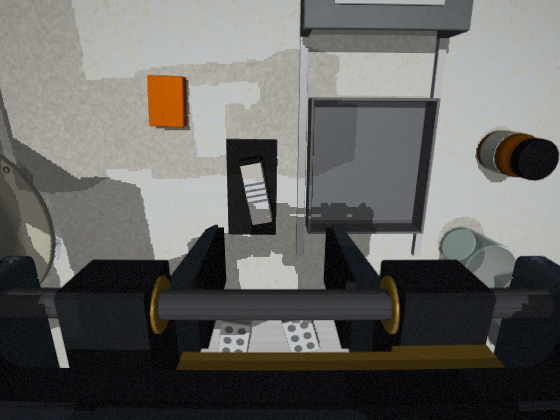

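Wrist view: stick at (256,193) on the rest (227–277, 139–234), tote at (307–438, 98–232), hood mouth along row ~30.

```bash
python3 - <<'E'
from h import *
import pickle
np.set_printoptions(precision=4,suppress=True)
im=cv2.imread("pics/w1.png"); c=pickle.load(open("w1.pkl","rb"))
g=cv2.cvtColor(im,cv2.COLOR_BGR2GRAY); roi=np.zeros_like(g); roi[142:232,230:275]=1
for th in (90,130,160):
    m=((g>th)&(roi>0)).astype(np.uint8); m=cv2.morphologyEx(m,cv2.MORPH_CLOSE,np.ones((5,5)))
    k=max(cv2.findContours(m,0,2)[0],key=cv2.contourArea)
    P=ray(k.reshape(-1,2),c,.032)[:,:2]; r=cv2.minAreaRect((P*1000).astype(np.float32)); print(th,r)
m=(((g<40)|0)&1).astype(np.uint8); 
print("rest corners",ray([(227,139),(277,139),(277,234),(227,234)],c,.004)[:,:2])
print("tote",ray([(309,98),(438,98),(424,232),(307,232)],c,.038)[:,:2])
print("hood",ray([(302,30),(470,30)],c,.062)[:,:2], ray([(302,8)],c,.062))
E
```

```text
90 ((444.3501892089844, 59.89638137817383), (27.626497268676758, 83.40798950195312), 10.078336715698242)
130 ((442.69036865234375, 69.23983001708984), (26.667341232299805, 63.28984832763672), 10.573944091796875)
160 ((442.57159423828125, 69.16778564453125), (26.404422760009766, 63.18732452392578), 10.563607215881348)
rest corners [[ 0.4045  0.1301]
 [ 0.4727  0.1301]
 [ 0.4731 -0.009 ]
 [ 0.3991 -0.0092]]
tote [[0.5114 0.1837]
 [0.6708 0.1849]
 [0.6755 0.0078]
 [0.5139 0.0079]]
hood [[0.4994 0.2558]
 [0.6868 0.2583]] [[0.499  0.2779 0.062 ]]
```

```bash
cat >> h.py <<'E'
def state(s=""): print(s,"pos",np.round(ctrl.current_tool_pos(),4),"w",round(ctrl.current_grip_width()*91,1),"gf",round(float(ctrl.current_grasp_force()),1),"F",np.round(ctrl.current_contact_force(),1),"t",round(ctrl.current_t(),1))
E
python3 - <<'E'
from h import *
a=np.radians(100); d=np.array([np.cos(a),np.sin(a)]); g=np.array([.444,.060])-.010*d
ctrl.goto([*g,.12],R(10)); print(ctrl.move_l([*g,.0075],vel=.08,contact_N=8))
ctrl.command_gripper(0); state("grip")
ctrl.move_l([*g,.10]); state("lift")
ctrl.goto([.593,-.085,.10],R(0)); state()
print(ctrl.move_l([.593,-.085,.011],vel=.08,contact_N=8)); state("down")
im,c=shot("wrist","w2.png")
im,c=shot("scene","s2.png"); cv2.imwrite("pics/crop3.png",cv2.resize(im[170:350,200:440],None,fx=2,fy=2,interpolation=3))
E
```

```text
False
grip pos [0.4458 0.0502 0.0076] w 27.9 gf 30.0 F [0.3 0.6 2.9] t 16.7
lift pos [0.4454 0.0501 0.0995] w 27.7 gf 30.0 F [-0.3 -0.4 -1.5] t 17.5
 pos [ 0.5921 -0.0847  0.0989] w 27.8 gf 30.0 F [-0.6  0.8 -0.5] t 18.3
True
down pos [ 0.5924 -0.0846  0.0141] w 27.9 gf 30.0 F [ 0.3 -0.2 -0.3] t 19.3
```

View pics/crop3.png

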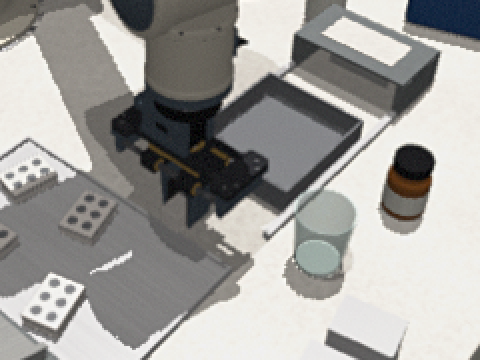

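The stick's rear end likely touched the tray lip; the hand is clear of the beaker. I'll raise, move forward, and start tapping.

```bash
python3 - <<'E'
from h import *
ctrl.move_l([.593,-.085,.020]); ctrl.move_l([.593,-.064,.020],vel=.05); ctrl.move_l([.593,-.064,.011],vel=.04); state("start")
im,c=shot("wrist","w2.png")
ctrl.sleep(.3)
y=-.064
for i in range(9):
    y+=.011
    hit=ctrl.move_l([.593,y,.011],vel=.03,contact_N=9)
    p=ctrl.current_tool_pos(); F=np.array(ctrl.current_contact_force()); print(i,round(y,3),hit,np.round(p,4),np.round(F,1))
    if hit: break
    ctrl.move_l([.593,y-.003,.011],vel=.03)
state(); shot("wrist","w3.png")
E
```

```text
start pos [ 0.5927 -0.0641  0.0106] w 27.6 gf 30.0 F [ 0.4  0.1 -0.5] t 20.6
0 -0.053 False [ 0.593  -0.0528  0.011 ] [ 0.  -0.6 -0.7]
1 -0.042 False [ 0.593  -0.0418  0.011 ] [ 0.8  0.7 -1.9]
2 -0.031 False [ 0.593  -0.0308  0.011 ] [ 0.2 -0.   0. ]
3 -0.02 False [ 0.593  -0.0198  0.011 ] [-0.7 -0.8 -1.1]
4 -0.009 False [ 0.593  -0.0088  0.011 ] [-1.   0.9 -0.2]
5 0.002 False [0.593  0.0022 0.011 ] [-0.1  1.  -1.2]
6 0.013 False [0.593  0.0132 0.011 ] [-0.2 -0.5 -0.6]
7 0.024 False [0.593  0.0242 0.011 ] [ 0.5  0.9 -0.1]
8 0.035 False [0.593  0.0352 0.011 ] [ 0.6 -0.  -0.1]
 pos [0.593  0.0317 0.011 ] w 27.8 gf 30.0 F [ 0.3 -0.9 -1.2] t 28.6
```

View pics/w3.png

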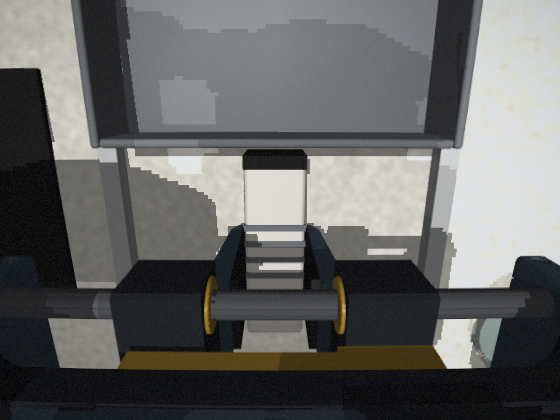

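The stick sits squarely behind the tote's rear wall, and the tote has slid along. Continuing with smaller taps.

```bash
python3 - <<'E'
from h import *
ctrl.sleep(.2)
y=.0352
for i in range(9):
    y+=.007
    hit=ctrl.move_l([.593,y,.011],vel=.02,contact_N=6)
    p=ctrl.current_tool_pos(); F=np.array(ctrl.current_contact_force()); print(i,round(y,3),hit,np.round(p,4),np.round(F,1))
    if hit: break
    ctrl.move_l([.593,y-.003,.011],vel=.03)
state()
E
```

```text
0 0.042 False [0.593  0.0423 0.011 ] [ 1.5 -0.2 -0.4]
1 0.049 False [0.593  0.0494 0.011 ] [ 0.8 -0.1  0.1]
2 0.056 False [0.593  0.0564 0.011 ] [ 0.5 -0.8 -0.5]
3 0.063 False [0.593  0.0634 0.011 ] [-0.1  0.8 -0.8]
4 0.07 True [0.5929 0.0703 0.0108] [ 0.9 -2.7 -0.3]
 pos [0.5929 0.0703 0.0108] w 27.6 gf 30.0 F [ 0.9 -2.7 -0.3] t 33.0
```

```bash
python3 - <<'E'
from h import *
ctrl.move_l([.593,.066,.011],vel=.03); ctrl.sleep(.2)
print(ctrl.move_l([.593,.078,.011],vel=.015,contact_N=8)); state("press")
E
```

```text
True
press pos [0.593  0.0707 0.0109] w 27.9 gf 30.0 F [ 0.5 -6.3  2.3] t 34.0
```

```bash
python3 - <<'E'
from h import *
ctrl.move_l([.593,.045,.011],vel=.08); ctrl.move_l([.593,.03,.11])
ctrl.goto([.438,.051,.10],R(0)); state("carry")
ctrl.move_l([.438,.051,.03]); print(ctrl.move_l([.438,.051,.0065],vel=.03,contact_N=6)); state("rest")
ctrl.command_gripper(.6); ctrl.move_l([.438,.051,.12])
ctrl.goto([.48,-.16,.32],R(0))
im,c=shot("wrist","w4.png"); import pickle; pickle.dump(c,open("w4.pkl","wb"))
shot("top","t4.png"); state()
cc=cv2.hconcat([im,im*0])[:, :560]
cv2.imwrite("pics/c4.png",cv2.resize(im,None,fx=1.3,fy=1.3))
E
```

```text
carry pos [0.4379 0.0511 0.0997] w 27.5 gf 30.0 F [ 1.3 -0.4 -0.4] t 36.0
True
rest pos [0.4379 0.0509 0.0077] w 27.8 gf 30.0 F [-0.1 -1.2  2.1] t 37.3
 pos [ 0.4797 -0.1589  0.3188] w 54.9 gf 0.0 F [-0.   0.1  0.8] t 40.0
```

View pics/c4.png

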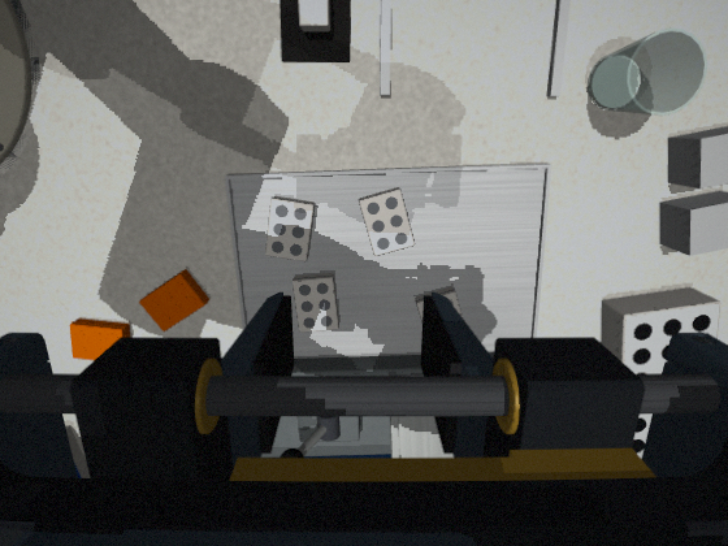

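View pics/t4.png

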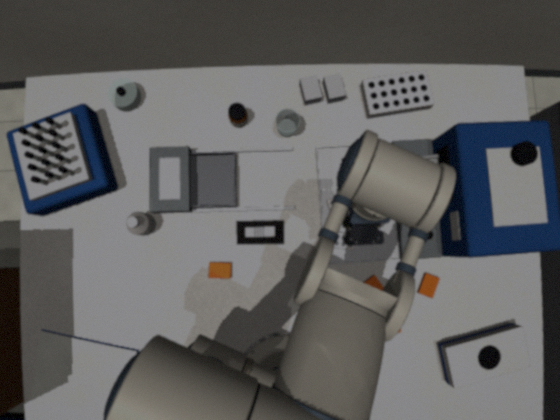

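Stick is back on its rest (top px (260,232)), the tote is under the hood mouth, and the four cassettes are still in the tray. Now the dot-based cassette finder.

```bash
cat >> h.py <<'E'
def find(im,c,exp,ztop=.026,rad=.045,verbose=True):
    """6-dot cassette top near exp (xy): returns centre xy, long-axis yaw deg, or None"""
    g=cv2.cvtColor(im,cv2.COLOR_BGR2GRAY); S=3; g=cv2.resize(g,None,fx=S,fy=S,interpolation=cv2.INTER_CUBIC)
    dots=[]
    for bs in (61,91,121):
        for C in (8,15,25):
            m=cv2.adaptiveThreshold(g,255,cv2.ADAPTIVE_THRESH_MEAN_C,cv2.THRESH_BINARY_INV,bs,C)
            m=cv2.morphologyEx(m,cv2.MORPH_OPEN,np.ones((5,5)))
            for k in cv2.findContours(m,cv2.RETR_LIST,cv2.CHAIN_APPROX_NONE)[0]:
                if len(k)<12: continue
                P=ray((k.reshape(-1,2)+.5)/S-.5,c,ztop)[:,:2]; Pm=(P*1e3).astype(np.float32); e=cv2.minAreaRect(Pm)
                w,h=sorted(e[1]); A=cv2.contourArea(Pm)
                if 5<w and h<16 and w/h>.78 and A/(w*h)>.68 and np.hypot(*(np.array(e[0])/1e3-exp))<rad:
                    dots.append((*e[0],w,h))
    if not dots: return None
    dots=np.array(dots); cl=[]
    for d in dots:
        for q in cl:
            if np.hypot(*(q[0][:2]-d[:2]))<6: q.append(d); break
        else: cl.append([d])
    D=np.array([np.median(q,axis=0) for q in cl])
    if verbose: print("dots",len(D),np.round(D[:,2:].mean(0),1))
    if len(D)<4: return None
    # fit 2x3 grid: long axis from best match
    import itertools
    best=None
    for ids in itertools.combinations(range(len(D)),6 if len(D)>=6 else len(D)):
        Q=D[list(ids),:2]; r=cv2.minAreaRect(Q.astype(np.float32)); (w,h),a=r[1],r[2]
        L=(a if w>h else a+90)%180
        t=np.radians(L); u=np.array([np.cos(t),np.sin(t)]); v=np.array([-u[1],u[0]])
        ctr=np.array(r[0]); A=(Q-ctr)@u; B=(Q-ctr)@v; l,s=max(w,h)/2,min(w,h)/2
        err=np.abs(np.minimum(np.minimum(abs(A),abs(A-l)),abs(A+l))).max()+np.abs(np.minimum(abs(B-s),abs(B+s))).max()
        if best is None or err<best[0]:
            if len(ids)==6: ctr=Q.mean(0)
            # refine yaw by row fit
            rows=[Q[B>0],Q[B<0]]; num=0
            ang=[np.degrees(np.arctan2(*(np.array(x[np.argmax(x@u)]-x[np.argmin(x@u)])[::-1]))) for x in rows if len(x)>1]
            best=(err,ctr/1e3,L,(2*l,2*s),ang)
    err,ctr,L,sz,ang=best
    if ang: L=L+np.mean([(x-L+90)%180-90 for x in ang])
    if verbose: print("  ctr",np.round(ctr,4),"yaw",round(L,1),"grid",np.round(sz,1),"err",round(err,1))
    return ctr,L
E
python3 - <<'E'
from h import *
import pickle
im=cv2.imread("pics/w4.png"); c=pickle.load(open("w4.pkl","rb"))
for px in ((223,175),(297,170),(243,233)):
    e=ray([px],c,.026)[0][:2]; print(px,np.round(e,3)); find(im,c,e)
E
```

```text
(223, 175) [ 0.407 -0.178]
dots 6 [12.3 12.7]
  ctr [ 0.4048 -0.1811] yaw 80.9 grid [40.5 20.2] err 1.6
(297, 170) [ 0.51  -0.171]
dots 6 [12.5 12.7]
  ctr [ 0.5104 -0.1732] yaw 106.3 grid [40.1 20.4] err 0.5
(243, 233) [ 0.432 -0.265]
dots 6 [11.9 12.5]
  ctr [ 0.4317 -0.268 ] yaw 96.4 grid [40.8 21.3] err 2.1
```

```bash
cat >> h.py <<'E'
def look(exp,yaw,d=.06,z=.18,fn=None,ztop=.026):
    r=R(yaw-90); p=np.array(exp)-d*r[:2,0]
    ctrl.goto([*p,z],r); ctrl.sleep(.15)
    im,c=shot("wrist",fn); return find(im,c,np.array(exp),ztop)
def pick(exp,yaw,base=.006):
    ctrl.command_gripper(.75)
    f=look(exp,yaw)
    if f is None: print("not found"); return False
    ctr,L=f; L=yaw+((L-yaw+90)%180-90)
    if abs(L-yaw)>4 or np.hypot(*(ctr-exp))>.008:
        f=look(ctr,L); ctr=f[0]; L=L+((f[1]-L+90)%180-90)
    r=R(L-90)
    ctrl.goto([*ctr,.09],r); hit=ctrl.move_l([*ctr,base+.004],vel=.1,contact_N=12)
    state("down hit" if hit else "down")
    if hit and ctrl.current_tool_pos()[2]>base+.010: return False
    ctrl.command_gripper(0); state("grip")
    ctrl.move_l([*ctr,.16],vel=.2); state("lift"); return 44<ctrl.current_grip_width()*91<50
PX,PY=.593,.186
def place(level):
    b=.004+.020*level; z=b+.0045
    ctrl.goto([PX,PY,max(.16,b+.07)],R(0)); w=ctrl.current_grip_width()*91
    state("over")
    if not 44<w<50: return False
    ctrl.move_l([PX,PY,z+.012],vel=.12); hit=ctrl.move_l([PX,PY,z-.003],vel=.02,contact_N=5); state("set hit" if hit else "set")
    ctrl.command_gripper(.62); ctrl.move_l([PX,PY,max(.16,b+.07)],vel=.15); return True
E
python3 - <<'E'
from h import *
if pick(np.array([.5104,-.1732]),106.3): print(place(0)); look(np.array([PX,PY]),90,fn="p0.png",ztop=.024)
state()
E
```

```text
dots 6 [12.5 12.8]
  ctr [ 0.5104 -0.1732] yaw 106.3 grid [40.1 20.1] err 0.6
down pos [ 0.5108 -0.1734  0.0105] w 68.2 gf 0.0 F [0.3 0.3 0.2] t 42.8
grip pos [ 0.5106 -0.1732  0.0103] w 45.7 gf 30.0 F [-0.3 -0.5  5.8] t 43.3
lift pos [ 0.5098 -0.1729  0.1591] w 45.6 gf 30.0 F [-0.1 -0.4 -1. ] t 44.2
over pos [0.593  0.185  0.1597] w 46.1 gf 30.0 F [-0.1 -0.1 -0.3] t 45.5
set hit pos [0.5929 0.186  0.0081] w 45.8 gf 30.0 F [ 0.2 -0.6  5.2] t 47.4
True
dots 6 [12.2 12.4]
  ctr [0.5922 0.1859] yaw 89.9 grid [39.7 19.8] err 0.2
 pos [0.5926 0.1267 0.1793] w 56.5 gf 0.0 F [ 0.1  0.8 -0.5] t 49.6
```

View pics/p0.png

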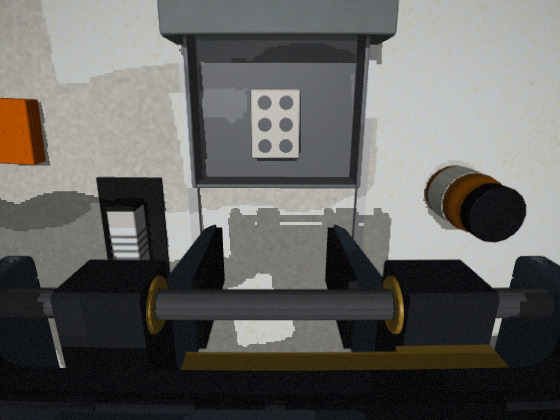

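First cassette sits square in the tote at (275,124). Next two.

```bash
python3 - <<'E'
from h import *
if pick(np.array([.4048,-.1811]),80.9): print(place(1)); look(np.array([PX,PY]),90,fn="p1.png",ztop=.044,z=.20)
E
python3 - <<'E'
from h import *
if pick(np.array([.4317,-.268]),96.4): print(place(2)); look(np.array([PX,PY]),90,fn="p2.png",ztop=.064,z=.22)
E
```

```text
dots 6 [12.2 12.4]
  ctr [ 0.4047 -0.181 ] yaw 81.1 grid [40.3 20.3] err 0.3
down pos [ 0.405  -0.1814  0.0105] w 68.3 gf 0.0 F [ 0.4 -0.3  0.3] t 53.2
grip pos [ 0.4049 -0.1811  0.0103] w 45.5 gf 30.0 F [-0.   0.1  6.5] t 53.6
lift pos [ 0.4042 -0.1808  0.1592] w 45.8 gf 30.0 F [-0.8 -0.4 -1.7] t 54.5
over pos [0.5929 0.1848 0.1599] w 45.3 gf 30.0 F [0.8 0.5 0.1] t 56.1
set hit pos [0.5929 0.186  0.0281] w 45.8 gf 30.0 F [-0.4 -0.1  5.7] t 57.8
True
dots 6 [12.1 12.3]
  ctr [0.5921 0.1861] yaw 90.1 grid [39.8 19.9] err 0.3
dots 6 [12.4 12.7]
  ctr [ 0.4313 -0.2677] yaw 95.2 grid [40.  20.1] err 0.4
down pos [ 0.4316 -0.268   0.0105] w 68.1 gf 0.0 F [ 0.  -0.5  0.6] t 63.6
grip pos [ 0.4314 -0.2678  0.0103] w 45.5 gf 30.0 F [0.3 1.6 6.3] t 64.1
lift pos [ 0.4308 -0.2673  0.1592] w 45.7 gf 30.0 F [ 0.5 -0.3 -0.7] t 65.0
over pos [0.5931 0.185  0.1599] w 45.8 gf 30.0 F [ 0.7 -0.3 -0.8] t 66.8
set hit pos [0.5929 0.186  0.0482] w 45.9 gf 30.0 F [-0.3 -0.7  6.1] t 68.3
True
dots 6 [12.1 12.3]
  ctr [0.5922 0.186 ] yaw 90.0 grid [39.8 19.9] err 0.3
```

```bash
python3 - <<'E'
from h import *
if pick(np.array([.579,-.284]),105): print(place(3)); look(np.array([PX,PY]),90,fn="p3.png",ztop=.084,z=.24)
im,_=shot("scene","s5.png"); im2,_=shot("top","t5.png")
E
```

```text
dots 6 [12.5 12.6]
  ctr [ 0.5766 -0.2878] yaw 108.1 grid [40.  20.1] err 0.4
down pos [ 0.577  -0.2881  0.0106] w 68.2 gf 0.0 F [0.2 0.5 0.2] t 74.1
grip pos [ 0.5767 -0.2879  0.0103] w 45.5 gf 30.0 F [0.  0.6 5.9] t 74.5
lift pos [ 0.5759 -0.2874  0.1589] w 45.7 gf 30.0 F [ 1.3 -0.  -1.2] t 75.4
over pos [0.5933 0.1852 0.1599] w 46.0 gf 30.0 F [ 0.  -0.   0.6] t 77.2
set hit pos [0.5929 0.186  0.0682] w 45.4 gf 30.0 F [ 0.5 -0.   4.8] t 78.6
True
dots 6 [12.1 12.3]
  ctr [0.5922 0.1858] yaw 90.1 grid [39.6 19.9] err 0.2
```

View pics/s5.png

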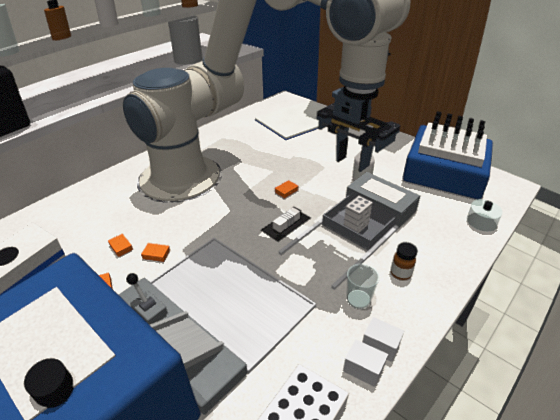

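Tray empty, four-high pile in the tote, lever still at the robot's side, stick on its rest. I'll check the top view for a stray fifth cassette.

View pics/t5.png

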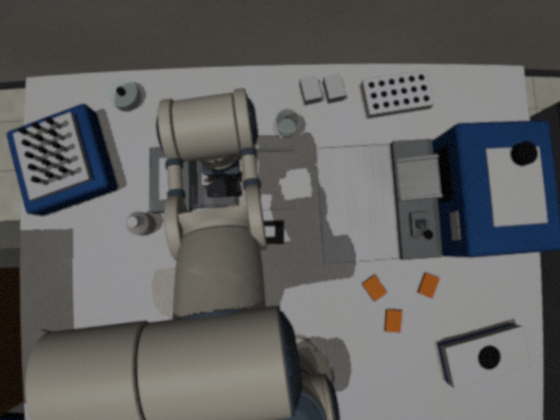

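View pics/p3.png

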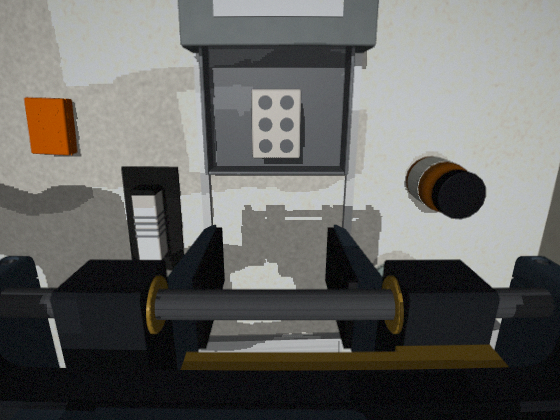

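No fifth cassette; pile, stick and bystanders are fine. Restart the sealer.

```bash
python3 - <<'E'
from h import *
K,D,T=cam("wrist"); im=cv2.imread("pics/p3.png")  # arm has not moved since
c=(K,D,T); print("tote rear rim",ray([(278,173)],c,.038),"stick",ray([(147,212)],c,.032))
p=ctrl.current_tool_pos(); ctrl.move_l([p[0],p[1]-.02,.32]); ctrl.command_gripper(0)
ctrl.goto([.355,-.387,.32],R(0)); ctrl.move_l([.355,-.387,.11],vel=.12,contact_N=15); state("down")
print(ctrl.move_l([.435,-.388,.11],vel=.06,contact_N=20)); state()
ctrl.sleep(.2); print(ctrl.move_l([.47,-.388,.11],vel=.03,contact_N=12)); state("end")
x,y,z=ctrl.current_tool_pos(); ctrl.move_l([x-.04,y,z]); ctrl.move_l([x-.04,y,.35])
ctrl.goto([.33,-.30,.38],R(0)); ctrl.sleep(.5)
im,_=shot("scene","s6.png"); shot("top","t6.png"); state()
E
```

```text
tote rear rim [[0.59549213 0.12935522 0.038     ]] stick [[0.44114425 0.08103177 0.032     ]]
down pos [ 0.3552 -0.3873  0.1105] w 0.4 gf 0.0 F [-0.4 -0.8 -0.8] t 86.0
False
 pos [ 0.4348 -0.3881  0.11  ] w 0.2 gf 0.0 F [ 0.2  0.2 -1.1] t 87.5
True
end pos [ 0.4572 -0.3876  0.1095] w 0.6 gf 2.7 F [-4.6 -0.8  5.1] t 88.5
 pos [ 0.3301 -0.3001  0.3799] w 0.3 gf 0.0 F [0.4 0.4 0.6] t 91.8
```

View pics/s6.png

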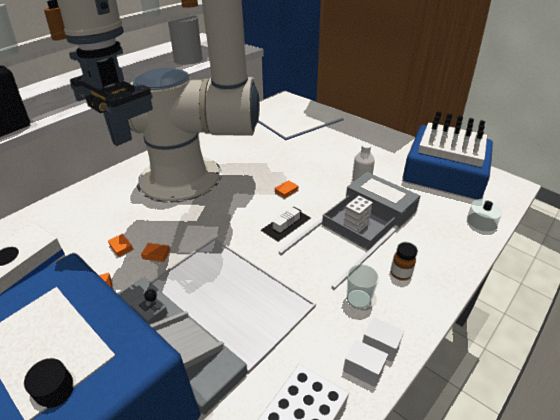

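Lever ball at (150,296), matching its original running position, and it reached the hard stop. Pile, stick and tote are in place.

```bash
python3 -c "
from bench import ctrl
print(ctrl.sign_off())"
```

```text
the job is handed in; nothing more can be done
None
```

The job is handed in at about 92 s of the 210 s allowed. I stopped the sealer, tapped the tote onto its hidden stop with the stick and laid the stick back on its rest. All four cassettes found are in one flush pile in the tote, the sealer is running again, and the beaker, jar and bottle were not touched.

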